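# Load the bench mixer and set it running slowly

### The job

Load the bench mixer: first throw its lever to the stop notch (the one nearest the robot), then swing the clear guard up and over past its balance point so that it stays open by itself with your hand off it, and stand every sample pot that is on the bench upright in a bay of its own. Then lower the guard gently until it is fully shut, never letting it drop, and only after that throw the lever into the middle notch and leave it there. Keep the guard down whenever the lever is out of the stop notch, and leave the other things on the bench where they are.

Things in the scene. Friction and masses are not known exactly. Their poses are not given: they have to be found in the camera images.
- mixer: Bench mixer, fixed: white base 150 (x) x 246 (y) mm, grey control box (46 mm high) on its right end to y = -212 mm. Origin: centre of the white base's underside, on the bench; -x is its front, y along the bays, z up. Bay floors 50 mm up; end cheeks at |y| = 103 to 123 mm, 118 mm high; rear wall at x = 58 to 68 mm, 110 mm high. Room wall about 0.8 m ahead of the robot.
- bay_1 (a point): Centre of the floor of bay 1 of 3 (1 = the +y end), 50 mm above the bench, at mixer x = -28 mm, y = 68 mm. The bay is 56 x 56 mm inside with 28 mm high lips and ribs; it takes one pot.
- bay_2 (a point): Centre of the floor of bay 2 of 3 (1 = the +y end), 50 mm above the bench, at mixer x = -28 mm, y = 0 mm. The bay is 56 x 56 mm inside with 28 mm high lips and ribs; it takes one pot.
- bay_3 (a point): Centre of the floor of bay 3 of 3 (1 = the +y end), 50 mm above the bench, at mixer x = -28 mm, y = -68 mm. The bay is 56 x 56 mm inside with 28 mm high lips and ribs; it takes one pot.
- guard (a joint): Angle of the clear guard panel (226 mm wide, reaching 130 mm from its hinge, 0.25 kg) in rad: 0 = shut (level, its mid-plane 124 mm above the bench), grows as it swings up and back; about 1.57 = balance point, 2.00 = fully open against its stop, leaning back. It swings freely: it falls shut below the balance point and falls back to its stop above it, about 1.2 N at the bar.
- guard_bar (a point): Middle of the steel grab bar on the guard: 10 mm thick, along mixer y, 104 mm between the rods that carry it at its ends, 166 mm from the hinge axis, with a 29 mm free gap between it and the guard's edge. It moves with the guard.
- guard_hinge (a point): Middle of the guard's hinge axis (axis along mixer y, at mixer x = +60 mm, 124 mm above the bench). Seen from the right (-y) end with the front to the left, the bar goes from straight in front of it (angle 0) up over it and to the rear.
- lever (a joint): Angle of the mixer's lever in rad; three detent notches: 0 = stop (leaning 0.5 rad towards the front, nearest the robot), 0.5 = middle notch (upright, slow), 1.0 = rear notch (fast, leaning 0.5 rad back). A spring pulls it into the nearest notch from about 0.2 rad either side; pushing it over the hump takes about 3 N at the knob. At the start it is in the middle or the rear notch.
- lever_knob (a point): Centre of the lever's black ball knob, 24 mm across, 75 mm from the pivot; it moves with the lever.
- lever_pivot (a point): Centre of the lever's pivot, axis along mixer y, 50 mm above the bench; the lever swings in the mixer's x-z plane.
- pot_a_mid (a point): White plastic sample pot with a white screw cap, standing upright on the bench; 62 mm tall, body 48 mm across tapering little, cap 54 mm across in the top 14 mm, about 0.18 kg and bottom-heavy (its sample has settled; mass centre 13 mm above its underside); rigid. This point is its centre, 31 mm above its underside; z is its upright axis. May be absent (then None). All pots are alike.
- pot_b_mid (a point): White plastic sample pot with a white screw cap, standing upright on the bench; 62 mm tall, body 48 mm across tapering little, cap 54 mm across in the top 14 mm, about 0.18 kg and bottom-heavy (its sample has settled; mass centre 13 mm above its underside); rigid. This point is its centre, 31 mm above its underside; z is its upright axis. May be absent (then None). All pots are alike.
- pot_c_mid (a point): White plastic sample pot with a white screw cap, standing upright on the bench; 62 mm tall, body 48 mm across tapering little, cap 54 mm across in the top 14 mm, about 0.18 kg and bottom-heavy (its sample has settled; mass centre 13 mm above its underside); rigid. This point is its centre, 31 mm above its underside; z is its upright axis. May be absent (then None). All pots are alike.
- pot_d_mid (a point): White plastic sample pot with a white screw cap, standing upright on the bench; 62 mm tall, body 48 mm across tapering little, cap 54 mm across in the top 14 mm, about 0.18 kg and bottom-heavy (its sample has settled; mass centre 13 mm above its underside); rigid. This point is its centre, 31 mm above its underside; z is its upright axis. May be absent (then None). All pots are alike.
- dropper_mid (a point): Bystander: glass dropper bottle, 34 mm across, 94 mm tall, upright. The point is 47 mm up on its axis.
- jar_mid (a point): Bystander: steel jar with knobbed lid, 65 mm across, 89 mm tall, upright. The point is 45 mm up on its axis.
- felt_pen: Bystander: marker pen lying on the bench, 136 mm long along its y, 13 mm thick; origin under its middle.
There are look-alikes about, which are no part of the job. Leave any brown or turquoise look-alike of the part that bears pot_c_mid alone.

How it is judged (in metres and radians):
On the way, in this order (a step that is already met when the one before it is completed fails the run):
1. the lever is in the stop notch with the guard shut (value of joint lever below 0.12 rad and value of joint guard below 0.04 rad), for 0.3 s.
2. the guard stands open past its balance point (over 1.7 rad), at rest, with the gripper at least 5 cm from its bar (value of joint guard above 1.7 rad and distance between the grasp point and guard_bar above 0.05 m and value of joint lever below 0.12 rad and velocity of joint guard below 0.1 rad/s), for 0.5 s.
3. every pot stands upright in a bay while the guard is open (value of joint guard above 1.7 rad and (horizontal distance between pot_a_mid and bay_1 below 0.012 m or horizontal distance between pot_a_mid and bay_2 below 0.012 m or horizontal distance between pot_a_mid and bay_3 below 0.012 m) and z of pot_a_mid in the frame of mixer between 0.075 and 0.087 m and angle between each of pot_a_mid, pot_b_mid, pot_c_mid, pot_d_mid's own z axis and vertical below 0.12 rad and (horizontal distance between pot_b_mid and bay_1 below 0.012 m or horizontal distance between pot_b_mid and bay_2 below 0.012 m or horizontal distance between pot_b_mid and bay_3 below 0.012 m) and z of pot_b_mid in the frame of mixer between 0.075 and 0.087 m and (horizontal distance between pot_c_mid and bay_1 below 0.012 m or horizontal distance between pot_c_mid and bay_2 below 0.012 m or horizontal distance between pot_c_mid and bay_3 below 0.012 m) and z of pot_c_mid in the frame of mixer between 0.075 and 0.087 m and (horizontal distance between pot_d_mid and bay_1 below 0.012 m or horizontal distance between pot_d_mid and bay_2 below 0.012 m or horizontal distance between pot_d_mid and bay_3 below 0.012 m) and z of pot_d_mid in the frame of mixer between 0.075 and 0.087 m), for 0.3 s.
4. the guard is fully shut over the pots with the lever still in the stop notch (all of step 1 and (horizontal distance between pot_a_mid and bay_1 below 0.012 m or horizontal distance between pot_a_mid and bay_2 below 0.012 m or horizontal distance between pot_a_mid and bay_3 below 0.012 m) and z of pot_a_mid in the frame of mixer between 0.075 and 0.087 m and angle between each of pot_a_mid, pot_b_mid, pot_c_mid, pot_d_mid's own z axis and vertical below 0.12 rad and (horizontal distance between pot_b_mid and bay_1 below 0.012 m or horizontal distance between pot_b_mid and bay_2 below 0.012 m or horizontal distance between pot_b_mid and bay_3 below 0.012 m) and z of pot_b_mid in the frame of mixer between 0.075 and 0.087 m and (horizontal distance between pot_c_mid and bay_1 below 0.012 m or horizontal distance between pot_c_mid and bay_2 below 0.012 m or horizontal distance between pot_c_mid and bay_3 below 0.012 m) and z of pot_c_mid in the frame of mixer between 0.075 and 0.087 m and (horizontal distance between pot_d_mid and bay_1 below 0.012 m or horizontal distance between pot_d_mid and bay_2 below 0.012 m or horizontal distance between pot_d_mid and bay_3 below 0.012 m) and z of pot_d_mid in the frame of mixer between 0.075 and 0.087 m), for 0.3 s.
5. the lever is in the middle notch (value of joint lever between 0.4 and 0.6 rad and value of joint guard below 0.04 rad), for 0.3 s.
At the end, for the whole second after the job is handed in: The lever rests in the middle notch (0.40 to 0.60 rad), the guard is shut (below 0.04 rad), and every pot present stands upright (within 0.12 rad) in a bay of its own, within 12 mm of the bay's centre and down on its floor (all of step 5 and velocity of joint lever below 0.1 rad/s and (horizontal distance between pot_a_mid and bay_1 below 0.012 m or horizontal distance between pot_a_mid and bay_2 below 0.012 m or horizontal distance between pot_a_mid and bay_3 below 0.012 m) and z of pot_a_mid in the frame of mixer between 0.075 and 0.087 m and angle between each of pot_a_mid, pot_b_mid, pot_c_mid, pot_d_mid's own z axis and vertical below 0.12 rad and (horizontal distance between pot_b_mid and bay_1 below 0.012 m or horizontal distance between pot_b_mid and bay_2 below 0.012 m or horizontal distance between pot_b_mid and bay_3 below 0.012 m) and z of pot_b_mid in the frame of mixer between 0.075 and 0.087 m and (horizontal distance between pot_c_mid and bay_1 below 0.012 m or horizontal distance between pot_c_mid and bay_2 below 0.012 m or horizontal distance between pot_c_mid and bay_3 below 0.012 m) and z of pot_c_mid in the frame of mixer between 0.075 and 0.087 m and (horizontal distance between pot_d_mid and bay_1 below 0.012 m or horizontal distance between pot_d_mid and bay_2 below 0.012 m or horizontal distance between pot_d_mid and bay_3 below 0.012 m) and z of pot_d_mid in the frame of mixer between 0.075 and 0.087 m); the robot touches nothing.
It fails at once if the guard is lifted (over 0.25 rad) while the lever is out of the stop notch (over 0.25 rad) (value of joint each of guard, lever above 0.25 rad).
It fails at once if the guard drops shut (faster than 2.5 rad/s in the last 0.12 rad) (value of joint guard below 0.12 rad and velocity of joint guard below -2.5 rad/s).
It fails at once if the dropper bottle, steel jar or marker pen is moved more than 3 cm (distance of any of dropper_mid, jar_mid, felt_pen from where it was at the start of the episode above 0.03 m).
Of pot_a, pot_b, pot_c, pot_d only 2 to 3 are there at a start; the rules pass over those that are not, and their reading is None.
At some moment in a run one of pot_a, pot_b, pot_c, pot_d may be knocked a few centimetres aside while the robot is not near it.
It also fails if it takes over 210 s, if anything falls off the work surface, if the arm or the gripper's body presses on something with over 40 N, if the wrist force passes 120 N, or if a joint passes its speed limit or range.

### The arm

A 7-joint arm with a two-finger parallel gripper is mounted at the origin on a cart in front of the work surface, level with it; the furniture and walls round the work are solid. World frame = base frame: x ahead of the robot, y to its left, z up, the work surface at z = 0. Lengths are in m, angles in degrees, forces in N, time in s.
With the tool pointing down it reaches from about 0.4 to 0.85 m from the base axis. Payload 4.5 kg.
Tool frame: the origin (TCP) lies on the centre line of the jaws, within the pads' length; the fingertips stand 19 mm ahead of it and the grasp point (between the pads) is the TCP; x points along the fingers, y is the direction in which the jaws open and shut, and the axes are right-handed (so a half turn about x gives the same grasp; the last joint's range is limited). The gripper opens to 85 mm and grips with 20 to 120 N. Pads are 22 mm wide; open, the fingers measure 114 mm over their backs; the gripper's body (76 mm by 85 mm) begins 54 mm behind the grasp point. The pads swing forward as they close: fully open they stand 13 mm farther back than shut.
Start: joints at [1.937, 39.483, -11.15, 89.685, 9.013, 51.709, -12.324], TCP at [0.625, 0, 0.25] pointing down, gripper open.
Joint ranges: [-172.22, 172.22], [-26.19, 119.32], [-84.43, 86.54], [7.71, 146.69], [-57.33, 237.33], [2.42, 119.75], [-152.13, 152.13]. Speed limits (degrees/s): [147.25, 147.25, 180, 180, 180, 180, 180].

### API

Orientations are given as a 3x3 rotation matrix whose columns are the frame's x, y, z axes.
In Python, from bench import bot gives the robot as it stands. Calls block until the motion is done:
- bot.move_to(position, orientation): joint-space move of the TCP to a pose.
- bot.servo_line(position, frame=None, speed=0.15, force_limit=None): straight line of the TCP; frame=None keeps the orientation; speed is the mean speed in m/s. With force_limit (N) it stops when the force on the tool has changed by that much, and returns True; else False.
- bot.movej(angles): joint-space move.
- bot.gripper_to(opening): finger opening in m; the grip force is fixed at half the most; returns when the fingers have stopped.
- bot.dwell(seconds).
- bot.inverse_kinematics(position, orientation): joint angles nearest the present ones, or None.
- bot.get_state(): the state.
- bot.snapshot(name): name is "scene" or "side" or "wrist"; returns a dict with "pixels" (384x512x3 uint8, blue, green, red), "range_z" (384x512 float32, m along the optical axis (not along the pixel's ray), 0 where there is no reading), "mtx" (3x3 intrinsics, pixels), "k1" (the pictures are not rectified: a ray, as slopes to the right and down, at radius r is drawn at 1 + k1 r^2 times it, then the intrinsics apply), "R" (3x3) and "t" (3): a world point X has camera coordinates R X + t. Camera axes: x right, y down, z forward; pixel columns grow to the right and rows downward; lengths in m; the calibration is good to about 2 mm. A picture is of the moment at which its call begins.
A pose or a line that the arm cannot do raises bot.PlanningError and nothing moves.
- bot.job_done(): hands the job in, once; it reports no verdict.
Trained networks look in the newest picture that a camera, given by its name, has taken for a name from the list of things; names that differ only in an ending like _2 or _b are one class to them, and where a whole thing is asked for, a point or a joint stands for the part that bears it (a point fixed in the world has none). Each returns a list of dicts, best first, with "score" (0 to 1); they miss things now and then, are a little off and sometimes report something else, mostly with a low value. They report only what shows in the picture. A call takes as long as a camera call. They do not tell look-alikes from the thing itself.
- bot.boxes_of(name, camera): "position" ([x, y, z] in m, in world coordinates, good to about 4 mm: the middle of the surface that is visible of it).
- bot.mark_of(name, camera): "position" ([x, y, z] in m, in world coordinates, good to about 4 mm: a listed point, or the origin of a listed thing).
The state is a dict: "time_s": time; "qpos": joint angles; "joint_vel": joint speeds; "joint_efforts": joint torques, N m; "ee_pos": TCP position; "orientation": TCP orientation; "force": force on the tool from outside, world axes, zero at the start; "moment": the same for the moment, N m; "opening": finger opening in m.
Only numpy, scipy, OpenCV 4.12 (cv2) and the standard library are available. Lean on these libraries where they do the work, as an engineer would, in place of code of your own. Each camera call takes 0.05 s, during which the arm holds its last target. There are 200 camera calls.

## Working session

There is one attempt and no reset: what is moved stays moved. The work goes in short steps, each a Python script; the robot and the scene stay as the last script left them, time stands still between calls to the robot, and variables do not carry over. Pictures are saved under pics/ and viewed, about 12 in all and at most 16, crops included, and the job is handed in when it is done.

```bash
ls; mkdir -p pics; cat > h.py <<'E'
import numpy as np, cv2
from bench import bot
def snap(cam,name):
    s=bot.snapshot(cam); cv2.imwrite(f'pics/{name}.png',s['pixels']); return s
def px2w(s,u,v):
    K=s['mtx']; z=s['range_z'][int(v),int(u)]
    d=np.array([(u-K[0,2])/K[0,0],(v-K[1,2])/K[1,1]]); x=d.copy()
    for _ in range(8): x=d/(1+s['k1']*(x@x))
    return s['R'].T@(np.array([x[0]*z,x[1]*z,z])-s['t'])
def cloud(s):
    K=s['mtx']; h,w=s['range_z'].shape
    u,v=np.meshgrid(np.arange(w),np.arange(h))
    d=np.stack([(u-K[0,2])/K[0,0],(v-K[1,2])/K[1,1]],-1); x=d.copy()
    for _ in range(8): x=d/(1+s['k1']*(x**2).sum(-1,keepdims=True))
    z=s['range_z'][...,None]
    return (np.concatenate([x*z,z],-1)-s['t'])@s['R']
def st():
    q=bot.get_state(); print('t',round(q['time_s'],2),'tcp',np.round(q['ee_pos'],4),'F',np.round(q['force'],1),'op',round(q['opening'],4)); return q
E
python3 - <<'E'
from h import *
for c in ['scene','side','wrist']:
    s=snap(c,c+'0'); print(c,np.round(s['R'].T@-s['t'],3))
    for n in ['mixer','guard_bar','lever_knob','lever_pivot','guard_hinge','bay_1','bay_3','pot_a_mid','dropper_mid','jar_mid','felt_pen']:
        for r in bot.mark_of(n,c): print(' ',n,np.round(r['position'],3),round(r['score'],2))
a=[cv2.imread(f'pics/{c}0.png') for c in ['scene','side']]
im=np.hstack(a); cv2.imwrite('pics/both.png',cv2.resize(im,(800,300),interpolation=cv2.INTER_AREA))
st()
E
```

```text
pics
scene [-0.193 -0.894  0.619]
  guard_bar [0.433 0.026 0.128] 0.7
  lever_knob [ 0.561 -0.145  0.117] 0.44
  lever_pivot [0.584 0.394 0.047] 0.55
  lever_pivot [ 0.525 -0.147  0.054] 0.51
  guard_hinge [0.597 0.027 0.121] 0.62
  bay_1 [0.508 0.094 0.052] 0.83
  bay_1 [0.511 0.03  0.047] 0.66
  bay_1 [ 0.511 -0.038  0.051] 0.64
  bay_3 [0.508 0.094 0.052] 0.83
  bay_3 [0.511 0.03  0.047] 0.66
  bay_3 [ 0.511 -0.038  0.051] 0.64
  dropper_mid [0.586 0.394 0.048] 0.48
  dropper_mid [0.598 0.023 0.12 ] 0.21
  jar_mid [0.666 0.419 0.044] 0.66
  jar_mid [ 0.509 -0.035  0.048] 0.31
  jar_mid [ 0.537 -0.32   0.031] 0.21
side [0.444 0.897 1.026]
  mixer [ 0.54   0.029 -0.001] 0.93
  mixer [0.462 0.28  0.033] 0.3
  guard_bar [0.435 0.03  0.126] 0.69
  lever_knob [ 0.56  -0.15   0.119] 0.51
  lever_pivot [ 0.521 -0.145  0.049] 0.54
  guard_hinge [0.599 0.024 0.121] 0.61
  bay_1 [ 0.507 -0.036  0.054] 0.96
  bay_1 [0.512 0.094 0.045] 0.6
  bay_1 [0.51  0.032 0.049] 0.59
  bay_3 [ 0.507 -0.036  0.054] 0.96
  bay_3 [0.512 0.094 0.045] 0.6
  bay_3 [0.51  0.032 0.049] 0.59
  pot_a_mid [0.582 0.387 0.046] 0.69
  pot_a_mid [ 0.543 -0.323  0.035] 0.45
  dropper_mid [0.584 0.391 0.048] 0.55
  dropper_mid [0.604 0.254 0.029] 0.23
  jar_mid [0.664 0.413 0.045] 0.88
  jar_mid [0.602 0.03  0.122] 0.29
  felt_pen [ 0.698  0.042 -0.002] 0.71
wrist [0.625 0.074 0.373]
  mixer [0.54  0.026 0.005] 0.9
  guard_bar [0.429 0.036 0.124] 0.86
  guard_bar [ 0.526 -0.149  0.055] 0.26
  lever_knob [ 0.556 -0.145  0.117] 0.61
  lever_pivot [ 0.522 -0.144  0.053] 0.74
  guard_hinge [0.599 0.03  0.119] 0.75
  jar_mid [0.54  0.028 0.002] 0.53
  felt_pen [0.698 0.043 0.003] 0.61
t 1.8 tcp [0.625  0.     0.2503] F [ 0.6 -0.5  0.5] op 0.0856
```

View pics/scene0.png

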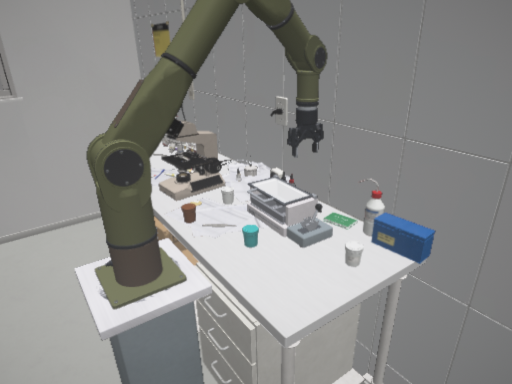

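View pics/side0.png

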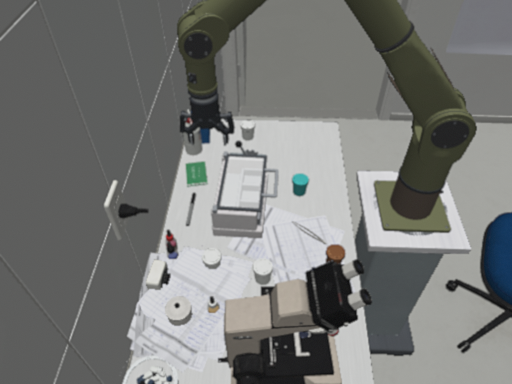

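The scene shows white pots at about (228,195) and (353,254), with the brown and teal look-alikes. The side view has white pots at (262,268) and (248,128), and a third white thing at (212,258) to check. The lever leans to the rear notch and the guard is shut. Next I'll measure the pots.

```bash
python3 - <<'E'
from h import *
s=snap('side','side1')
for u,v in [(262,266),(248,126),(212,256),(300,181),(336,253),(210,303)]: print(u,v,np.round(px2w(s,u,v),3))
C=cloud(s); im=s['pixels'].astype(int)
m=(s['range_z']>0)&(C[...,2]>.055)&(C[...,2]<.068)&(C[...,0]>.25)&(C[...,0]<.78)&(abs(C[...,1])<.6)
n,l,stt,_=cv2.connectedComponentsWithStats(m.astype(np.uint8))
for i in range(1,n):
    if stt[i,4]>25:
        p=C[l==i]; c=im[l==i].mean(0).astype(int); print(np.round((p.min(0)+p.max(0))/2,3),np.round(np.ptp(p,axis=0),3),c,stt[i])
# mixer top edges: white rim 
for r in bot.boxes_of('pot_a_mid','side'): print('box',np.round(r['position'],3),round(r['score'],2))
cr=s['pixels'][90:330,140:360]; cv2.imwrite('pics/c1.png',cv2.resize(cr,None,fx=2.5,fy=2.5,interpolation=cv2.INTER_CUBIC))
s=snap('scene','s1')
for u,v in [(228,188),(353,246),(250,170),(237,175)]: print(u,v,np.round(px2w(s,u,v),3))
for r in bot.boxes_of('pot_a_mid','scene'): print('box',np.round(r['position'],3),round(r['score'],2))
E
```

```text
262 266 [0.462 0.285 0.067]
248 126 [ 0.534 -0.307  0.065]
212 256 [0.599 0.257 0.064]
300 181 [ 0.353 -0.037  0.065]
336 253 [0.262 0.233 0.065]
210 303 [0.588 0.398 0.067]
[ 0.535 -0.319  0.062] [0.051 0.055 0.013] [187 189 188] [241 120  15  11 122]
[0.778 0.024 0.062] [0.003 0.588 0.013] [92 93 93] [142 132  39 142 216]
[ 0.352 -0.048  0.062] [0.051 0.056 0.013] [163 165  76] [292 173  17  14 173]
[0.546 0.148 0.061] [0.128 0.014 0.013] [114 114 115] [213 224  45   6 122]
[0.727 0.195 0.062] [0.019 0.022 0.013] [ 66  65 126] [166 233   8   8  33]
[0.271 0.226 0.062] [0.04  0.051 0.013] [ 70  92 126] [325 244  16  17 218]
[0.717 0.241 0.062] [0.018 0.013 0.013] [44 41 41] [167 247   8   7  26]
[0.601 0.255 0.061] [0.053 0.054 0.013] [200 202 200] [202 248  20  18 280]
[0.461 0.281 0.062] [0.051 0.053 0.013] [205 206 205] [253 258  20  19 286]
[0.74  0.317 0.062] [0.041 0.072 0.013] [106 110 109] [146 262  21  25  94]
[0.779 0.395 0.061] [0.002 0.136 0.013] [91 92 92] [128 276  14  50  83]
[0.581 0.396 0.061] [0.02  0.019 0.013] [151 154 154] [209 299   9   9  39]
[0.654 0.435 0.062] [0.038 0.026 0.012] [ 97 100 100] [173 313  18  10  36]
[0.778 0.574 0.062] [0.003 0.047 0.013] [92 93 93] [113 362   7  22  44]
228 188 [0.467 0.282 0.06 ]
353 246 [ 0.532 -0.324  0.06 ]
250 170 [0.647 0.389 0.067]
237 175 [0.576 0.387 0.06 ]
box [0.518 0.012 0.124] 0.47
```

View pics/c1.png

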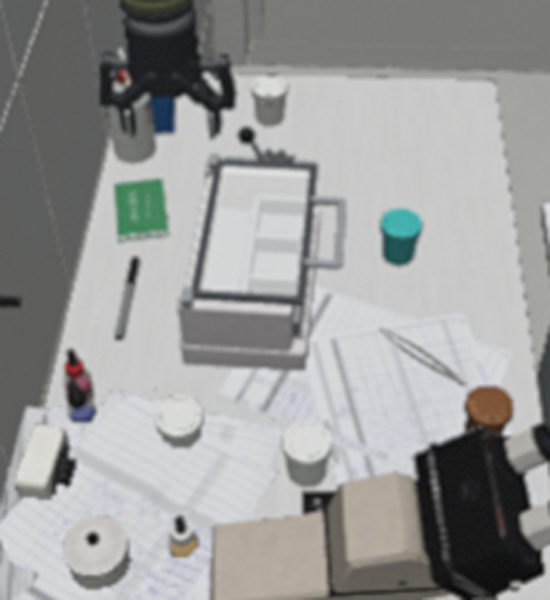

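Three white pots: (0.535,-0.319), (0.601,0.256) and (0.461,0.282). The one at crop (305,450) is closest to the microscope. Next: refine the mixer yaw, check clearances and test IK.

```bash
cat >> h.py <<'E'
def Rt(pitch=0,jaw='x'):
    """tool x down, tilted forward by pitch deg; jaw axis in x-z plane ('x') or along y"""
    p=np.radians(pitch); a=np.array([np.sin(p),0,-np.cos(p)]); b=np.array([np.cos(p),0,np.sin(p)])
    y=b if jaw=='x' else np.array([0,1.,0])
    if jaw=='x-': y=-b
    if jaw=='y-': y=np.array([0,-1.,0])
    return np.stack([a,y,np.cross(a,y)],1)
E
python3 - <<'E'
from h import *
print(np.round(bot.get_state()['orientation'],2).tolist())
s=bot.snapshot('wrist'); C=cloud(s)
for nm,S in [('wrist',C),('side',cloud(bot.snapshot('side')))]:
    m=(S[...,2]>.105)&(S[...,2]<.135)&(S[...,0]>.38)&(S[...,0]<.68)&(S[...,1]>-.12)&(S[...,1]<.2)
    p=S[m]; r=cv2.minAreaRect((p[:,:2]*1000).astype(np.float32)); print(nm,m.sum(),r, np.round(np.percentile(p,[1,99],axis=0),3).tolist())
S2=S
for c in [(.461,.282),(.601,.256),(.535,-.319)]:
    m=(np.hypot(S2[...,0]-c[0],S2[...,1]-c[1])<.11)&(np.hypot(S2[...,0]-c[0],S2[...,1]-c[1])>.035)&(S2[...,2]>.03); p=S2[m]
    print(c,len(p),np.round([p.min(0),p.max(0)],3).tolist() if len(p) else '')
for jaw in ['x','x-','y','y-']:
  for p,pos in [(0,(.433,.028,.135)),(20,(.433,.028,.135)),(35,(.433,.028,.13)),(0,(.64,.028,.295)),(0,(.64,.028,.4)),(0,(.51,.03,.25)),(0,(.535,-.319,.06)),(0,(.461,.282,.06)),(0,(.60,-.146,.124))]:
    q=bot.inverse_kinematics(pos,Rt(p,jaw)); print(jaw,p,pos,None if q is None else np.round(q).tolist())
E
```

```text
[[0.0, 1.0, 0.0], [0.0, 0.0, -1.0], [-1.0, 0.0, -0.0]]
wrist 41111 ((518.8250122070312, 29.91167449951172), (245.8365936279297, 182.27073669433594), 87.86497497558594) [[0.433, -0.081, 0.107], [0.607, 0.148, 0.128]]
side 3073 ((516.1055297851562, 30.72040557861328), (247.11053466796875, 182.70712280273438), 87.81065368652344) [[0.428, -0.083, 0.108], [0.604, 0.151, 0.133]]
(0.461, 0.282) 578 [[0.491, 0.262, 0.03], [0.571, 0.367, 0.043]]
(0.601, 0.256) 2286 [[0.502, 0.146, 0.03], [0.711, 0.366, 0.132]]
(0.535, -0.319) 0 
x 0 (0.433, 0.028, 0.135) [-6.0, 39.0, -5.0, 128.0, 14.0, 14.0, -24.0]
x 20 (0.433, 0.028, 0.135) [25.0, 56.0, -72.0, 145.0, 103.0, 62.0, -123.0]
x 35 (0.433, 0.028, 0.13) None
x 0 (0.64, 0.028, 0.295) [-1.0, 38.0, -11.0, 84.0, 8.0, 59.0, -14.0]
x 0 (0.64, 0.028, 0.4) [-1.0, 34.0, -12.0, 74.0, 7.0, 73.0, -12.0]
x 0 (0.51, 0.03, 0.25) [-1.0, 31.0, -11.0, 109.0, 9.0, 41.0, -18.0]
x 0 (0.535, -0.319, 0.06) [32.0, 54.0, -10.0, 97.0, 16.0, 30.0, 13.0]
x 0 (0.461, 0.282, 0.06) [-34.0, 51.0, -4.0, 112.0, 11.0, 18.0, -47.0]
x 0 (0.6, -0.146, 0.124) [15.0, 48.0, -10.0, 97.0, 1
[... 1112 characters left out ...]
0, 112.0, 34.0, 22.0, 21.0]
y 0 (0.6, -0.146, 0.124) [27.0, 51.0, -33.0, 96.0, 37.0, 44.0, 66.0]
y- 0 (0.433, 0.028, 0.135) [-13.0, 39.0, 6.0, 128.0, -16.0, 13.0, -83.0]
y- 20 (0.433, 0.028, 0.135) [1.0, 41.0, -23.0, 146.0, 140.0, 32.0, 115.0]
y- 35 (0.433, 0.028, 0.13) None
y- 0 (0.64, 0.028, 0.295) [-15.0, 39.0, 16.0, 84.0, -11.0, 58.0, -87.0]
y- 0 (0.64, 0.028, 0.4) [-15.0, 34.0, 16.0, 75.0, -9.0, 73.0, -89.0]
y- 0 (0.51, 0.03, 0.25) [-18.0, 32.0, 14.0, 110.0, -12.0, 40.0, -86.0]
y- 0 (0.535, -0.319, 0.06) [24.0, 54.0, 5.0, 97.0, -8.0, 29.0, -56.0]
y- 0 (0.461, 0.282, 0.06) [-41.0, 51.0, 8.0, 112.0, -21.0, 18.0, -106.0]
y- 0 (0.6, -0.146, 0.124) [4.0, 49.0, 10.0, 98.0, -13.0, 35.0, -69.0]
```

```bash
cat >> h.py <<'E'
YAW=np.radians(-2.1); O=np.array([.540,.029,0])
def M(x,y,z): c,s=np.cos(YAW),np.sin(YAW); return O+np.array([c*x-s*y,s*x+c*y,z])
def Rm(jaw='x'):
    c,s=np.cos(YAW),np.sin(YAW); return np.array([[c,-s,0],[s,c,0],[0,0,1]])@Rt(0,jaw)
E
python3 - <<'E'
from h import *
print(M(-.028,.068,.05),M(-.028,0,.05),M(-.028,-.068,.05),M(.06,0,.124),M(-.106,0,.124))
bot.gripper_to(0); st()
bot.move_to([.612,-.148,.21],Rm()); bot.servo_line([.612,-.148,.124],speed=.12)
for x in [.56,.53,.517]:
    print(bot.servo_line([x,-.148+.037*(.61-x),.124],speed=.05,force_limit=20)); st()
s=snap('side','lv')
for c in ['side','scene']:
    if c=='scene': bot.snapshot(c)
    for r in bot.mark_of('lever_knob',c): print(c,np.round(r['position'],3),round(r['score'],2))
E
```

```text
[0.51451058 0.09798035 0.05      ] [0.5120188  0.03002602 0.05      ] [ 0.50952703 -0.03792831  0.05      ] [0.5999597  0.02680138 0.124     ] [0.43407119 0.03288423 0.124     ]
t 2.87 tcp [0.625  0.     0.2503] F [0.1 0.3 0.2] op 0.0001
False
t 5.59 tcp [ 0.5587 -0.1462  0.1235] F [ 0.7  0.1 -0.3] op 0.0001
False
t 6.34 tcp [ 0.5293 -0.1451  0.1238] F [ 0. -1.  1.] op 0.0001
False
t 6.75 tcp [ 0.5166 -0.1446  0.124 ] F [ 0.1 -0.3 -0.5] op -0.0002
side [ 0.49  -0.144  0.12 ] 0.48
scene [0.458 0.284 0.03 ] 0.67
scene [ 0.487 -0.144  0.115] 0.45
```

```bash
cat >> h.py <<'E'
def bar(th,dz=.005): return M(.06-.166*np.cos(th),0,.124+.166*np.sin(th)+dz)
def swing(a,b,n,speed=.1,fl=None):
    for th in np.linspace(a,b,n+1)[1:]:
        r=bot.servo_line(bar(th),speed=speed,force_limit=fl)
        f=bot.get_state()['force']; print(round(th,2),np.round(f,1),r)
        if r: return True
E
python3 - <<'E'
from h import *
bot.servo_line([.56,-.146,.124],speed=.1); bot.servo_line([.56,-.146,.25],speed=.2)
bot.gripper_to(.028)
p=bar(0); bot.move_to(p+[0,0,.11],Rm()); print(bot.servo_line(p+[0,0,.03],speed=.1)); print(bot.servo_line(p,speed=.05,force_limit=8)); st()
s=bot.snapshot('wrist'); snap('side','gb')
for r in bot.mark_of('lever_knob','side'): print(np.round(r['position'],3),r['score'])
cv2.imwrite('pics/w2.png',s['pixels'])
E
```

```text
False
False
t 11.28 tcp [0.434  0.0329 0.1289] F [-0.1  0.1  1. ] op 0.028
[ 0.488 -0.145  0.118] 0.64
```

View pics/w2.png

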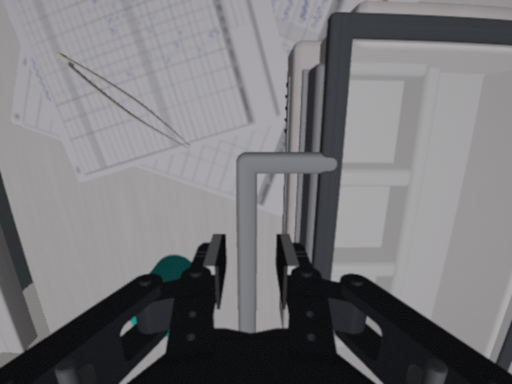

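The bar (column 247) sits between the two fingers (220 and 290), the inner one inside the gap. I'll grip it and swing.

```bash
python3 - <<'E'
from h import *
bot.gripper_to(0); st()
r=swing(0,.3,3,.08,25)
if not r:
    q=st()
    if q['opening']>.005: r=swing(.3,1.98,16,.12,30)
st()
if not r: bot.gripper_to(.03); bot.servo_line(bar(1.98)+[0,0,.1],speed=.15); st()
snap('scene','g2')
for r in bot.mark_of('guard_bar','scene'): print(np.round(r['position'],3),r['score'])
snap('side','g3')
for r in bot.mark_of('guard_bar','side'): print(np.round(r['position'],3),r['score'])
E
```

```text
t 11.75 tcp [0.432  0.0329 0.1292] F [-3.7  0.5  5.2] op 0.0076
0.1 [-4.7  2.8 -2.9] False
0.2 [-6.1  2.2 -1.5] False
0.3 [-7.4  2.4 -0.9] False
t 12.82 tcp [0.4389 0.0327 0.1778] F [-7.4  2.4 -0.9] op 0.0074
0.4 [-6.8  3.2  1.4] False
0.51 [-8.6  2.7  3.6] False
0.62 [-10.5   2.9   4.8] False
0.72 [-12.5   2.9   9.1] False
0.82 [-16.4   2.6  14.7] False
0.93 [-18.7   1.4  20. ] False
1.03 [-17.4   1.   26.7] False
1.14 [-11.6  -0.1  26.3] False
1.24 [-9.6 -0.3 23.7] False
1.35 [-4.3 -0.8 15.3] False
1.46 [-1.5  0.7  8.7] False
1.56 [1.2 0.4 5.2] False
1.66 [-0.8  0.4  7. ] False
1.77 [-1.4  0.4  2.2] False
1.88 [ 0.8 -0.7  2.5] False
1.98 [ 1.   1.7 -0.8] False
t 17.49 tcp [0.6656 0.0245 0.2808] F [ 1.   1.7 -0.8] op 0.0073
t 18.66 tcp [0.6654 0.0243 0.3803] F [ 0.6  0.4 -1.1] op 0.0301
[0.667 0.019 0.278] 0.92
[0.67  0.021 0.276] 0.71
```

View pics/g3.png

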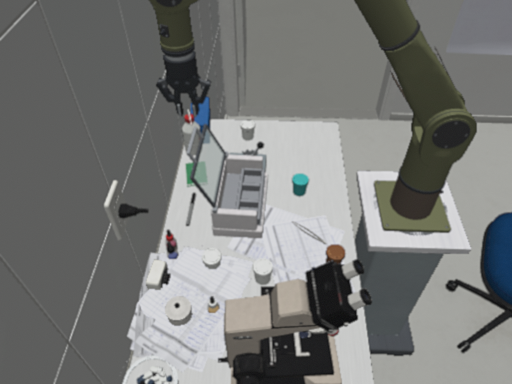

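The guard is open on its stop (bar at 0.668, 0.020, 0.277; side view panel around (207,165)) and the lever knob is still forward. Next, a wrist view of the bays for precise centres.

```bash
python3 - <<'E'
from h import *
bot.move_to([.52,-.035,.34],Rm()); bot.gripper_to(.085)
s=snap('wrist','bays'); C=cloud(s)
c,sn=np.cos(YAW),np.sin(YAW); D=C-O; X=c*D[...,0]+sn*D[...,1]; Y=-sn*D[...,0]+c*D[...,1]; Z=C[...,2]
for lo,hi in [(.045,.058)]:
  for by in [.068,0,-.068]:
    m=(Z>lo)&(Z<hi)&(abs(X+.028)<.04)&(abs(Y-by)<.034)&(s['range_z']>0)
    p=np.stack([X[m],Y[m],Z[m]],1); print(by,len(p),np.round(np.percentile(p,[1,50,99],axis=0),4).tolist() if len(p) else '')
  m=(Z>.07)&(Z<.086)&(X<.05)&(X>-.08)&(abs(Y)<.13)
  h,e=np.histogram(Y[m],np.arange(-.13,.131,.004)); print(list(zip(np.round(e,3),h)))
  m=(Z>.05)&(Z<.086)&(abs(Y)<.02)&(abs(X)<.09)
  print(m.sum())
E
```

```text
0.068 1921 [[-0.0578, 0.0409, 0.0468], [-0.0286, 0.0697, 0.0488], [0.0114, 0.0963, 0.0571]]
0 1732 [[-0.058, -0.0286, 0.0466], [-0.0292, 0.0003, 0.0486], [0.0114, 0.0277, 0.0559]]
-0.068 1474 [[-0.058, -0.0974, 0.047], [-0.0286, -0.0697, 0.0488], [0.0115, -0.0438, 0.057]]
[(np.float64(-0.13), np.int64(0)), (np.float64(-0.126), np.int64(0)), (np.float64(-0.122), np.int64(0)), (np.float64(-0.118), np.int64(0)), (np.float64(-0.114), np.int64(0)), (np.float64(-0.11), np.int64(0)), (np.float64(-0.106), np.int64(240)), (np.float64(-0.102), np.int64(136)), (np.float64(-0.098), np.int64(121)), (np.float64(-0.094), np.int64(38)), (np.float64(-0.09), np.int64(34)), (np.float64(-0.086), np.int64(43)), (np.float64(-0.082), np.int64(44)), (np.float64(-0.078), np.int64(42)), (np.float64(-0.074), np.int64(32)), (np.float64(-0.07), np.int64(39)), (np.float64(-0.066), np.int64(42)), (np.float64(-0.062), np.int64(40)), (np.float64(-0.058), np.int64(40)), (np.float64(-0.054), np.int64(43)), (np.float64(-0.05), np.int64(34)), (np.float64(-0.046), np.int64(40)), (np.float64(-0.042), np.int64(83)), (np.fl
[... 771 characters left out ...]
)), (np.float64(0.05), np.int64(51)), (np.float64(0.054), np.int64(45)), (np.float64(0.058), np.int64(55)), (np.float64(0.062), np.int64(58)), (np.float64(0.066), np.int64(48)), (np.float64(0.07), np.int64(58)), (np.float64(0.074), np.int64(54)), (np.float64(0.078), np.int64(49)), (np.float64(0.082), np.int64(60)), (np.float64(0.086), np.int64(55)), (np.float64(0.09), np.int64(62)), (np.float64(0.094), np.int64(181)), (np.float64(0.098), np.int64(287)), (np.float64(0.102), np.int64(161)), (np.float64(0.106), np.int64(0)), (np.float64(0.11), np.int64(0)), (np.float64(0.114), np.int64(0)), (np.float64(0.118), np.int64(0)), (np.float64(0.122), np.int64(0)), (np.float64(0.126), np.int64(0))]
758
```

View pics/bays.png

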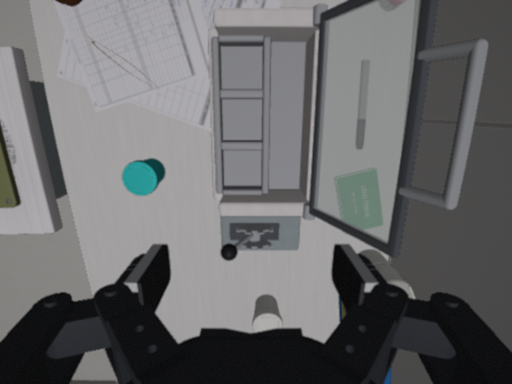

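The image shows the three empty bays (240,65)/(240,115)/(240,165), agreeing with the mixer frame to about 1 mm. The lever knob is at (229,252), and pot 1 is at (267,310). Next, the first pot.

```bash
cat >> h.py <<'E'
def findpot(c,name=None,hz=.24,look=(0,-.06),rad=.06):
    bot.move_to([c[0]+look[0],c[1]+look[1],hz],Rm())
    s=bot.snapshot('wrist'); 
    if name: cv2.imwrite(f'pics/{name}.png',s['pixels'])
    C=cloud(s); g=s['pixels'].astype(int)
    m=(s['range_z']>0)&(C[...,2]>.056)&(C[...,2]<.068)&(np.hypot(C[...,0]-c[0],C[...,1]-c[1])<rad)&(g.max(-1)-g.min(-1)<25)&(g.min(-1)>110)
    n,l,ss,_=cv2.connectedComponentsWithStats(m.astype(np.uint8)); i=1+np.argmax(ss[1:,4]); p=C[l==i]
    (x,y),r=cv2.minEnclosingCircle((p[:,:2]*1000).astype(np.float32)); med=(np.percentile(p,1,axis=0)+np.percentile(p,99,axis=0))/2
    print('pot',round(x,1),round(y,1),'r',round(r,1),'bbox mid',np.round(med,4),ss[i].tolist()); return med[:2],C
def pick(c):
    bot.gripper_to(.085); bot.move_to([*c,.16],Rm()); print(bot.servo_line([*c,.053],speed=.12,force_limit=12)); bot.gripper_to(0.03); st()
    bot.servo_line([*c,.26],speed=.2); q=st(); return q['opening']
def place(k,via=None):
    b=M(-.028,[0,.068,0,-.068][k],0)
    if via is not None: bot.move_to(via,Rm())
    bot.move_to([b[0],b[1],.21],Rm()); bot.servo_line([b[0],b[1],.145],speed=.12)
    print('hit',bot.servo_line([b[0],b[1],.104],speed=.05,force_limit=8)); q=st()
    if q['ee_pos'][2]<.112:
        bot.gripper_to(.08); bot.servo_line([b[0],b[1],.25],speed=.2)
E
python3 - <<'E'
from h import *
c,_=findpot((.535,-.319),'p1')
if np.hypot(*(c-[.535,-.319]))<.06 and pick(c)>.045: place(3)
E
```

```text
pot 539.3 -320.9 r 27.0 bbox mid [ 0.5393 -0.3209  0.0606] [226, 104, 51, 52, 1996]
False
t 23.74 tcp [ 0.5395 -0.3212  0.0542] F [-0.3  0.1  6. ] op 0.051
t 24.93 tcp [ 0.5384 -0.3205  0.2587] F [-0.6 -0.7 -1.4] op 0.0504
hit True
t 27.52 tcp [ 0.5089 -0.0379  0.1042] F [-1.  -0.1  6.1] op 0.0508
```

```bash
python3 - <<'E'
from h import *
bot.move_to([.48,.1,.28],Rm())
c,C=findpot((.461,.282),'p3')
m=(np.hypot(C[...,0]-c[0],C[...,1]-c[1])<.1)&(np.hypot(C[...,0]-c[0],C[...,1]-c[1])>.034)&(C[...,2]>.015); p=C[m]
print(len(p),np.round([p.min(0),p.max(0)],3).tolist() if len(p) else '')
m&=(abs(C[...,1]-c[1])<.045); p=C[m]; print(len(p),np.round([p.min(0),p.max(0)],3).tolist() if len(p) else '')
E
```

```text
pot 462.2 282.5 r 27.1 bbox mid [0.4625 0.2826 0.0607] [224, 97, 51, 53, 2052]
41201 [[0.39, 0.205, 0.015], [0.562, 0.365, 0.32]]
8813 [[0.395, 0.238, 0.03], [0.562, 0.328, 0.32]]
```

View pics/p3.png

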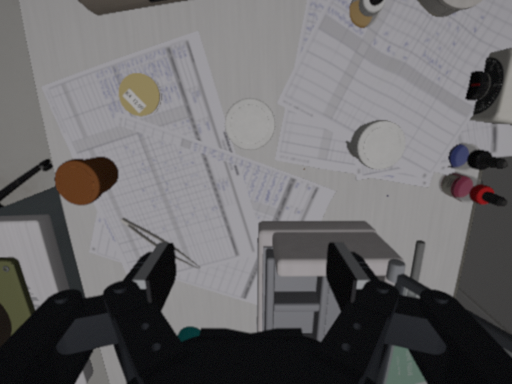

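Pot 3 (249,123) and pot 2 (380,145) stand clear. Only a flat yellow disc and the microscope (at the top) are nearby, both out of the jaws' reach.

```bash
python3 - <<'E'
from h import *
if pick(np.array([.4625,.2826]))>.045: place(2,[.47,.15,.27])
bot.move_to([.5,.15,.28],Rm())
c,C=findpot((.601,.256),'p2',look=(-.04,-.06))
if np.hypot(*(c-[.601,.256]))<.05:
    bot.move_to([.58,.25,.25],Rm())
    if pick(c)>.045: place(1,[.51,.2,.27])
bot.move_to([.49,-.06,.34],Rm())
s=snap('wrist','full'); bot.snapshot('side')
C=cloud(s)
D=C-O; c,sn=np.cos(YAW),np.sin(YAW); X=c*D[...,0]+sn*D[...,1]; Y=-sn*D[...,0]+c*D[...,1]; Z=C[...,2]
for by in [.068,0,-.068]:
    m=(Z>.104)&(Z<.122)&(abs(Y-by)<.032)&(abs(X+.028)<.045); p=np.stack([X[m],Y[m],Z[m]],1)
    print(by,len(p),np.round((np.percentile(p,1,axis=0)+np.percentile(p,99,axis=0))/2,4) if len(p) else '',np.round(np.median(p,axis=0),4), np.round(np.percentile(Z[m],[5,95]),4))
for r in bot.mark_of('pot_a_mid','side'): print(np.round(r['position'],3),r['score'])
E
```

```text
False
t 32.25 tcp [0.463  0.2828 0.0539] F [-0.7 -0.2  5. ] op 0.0499
t 33.43 tcp [0.4617 0.2821 0.259 ] F [ 0.3  0.4 -2. ] op 0.0494
hit True
t 36.13 tcp [0.5115 0.03   0.104 ] F [-1.2  0.2  5.6] op 0.0501
pot 604.1 255.7 r 27.0 bbox mid [0.6038 0.2558 0.0606] [264, 97, 52, 52, 2064]
False
t 40.97 tcp [0.6041 0.2561 0.0543] F [-1.2 -0.6  5.5] op 0.0509
t 42.15 tcp [0.6029 0.2554 0.2586] F [-0.8 -0.  -3.1] op 0.0509
hit True
t 44.68 tcp [0.5139 0.0977 0.1042] F [-0.8 -0.3  5.9] op 0.0505
0.068 1855 [-0.0286  0.0667  0.1099] [-0.0287  0.067   0.1108] [0.1091 0.1122]
0 1583 [-0.0291 -0.0003  0.1107] [-0.0294 -0.0004  0.1108] [0.1094 0.1121]
-0.068 1382 [-0.0255 -0.0677  0.1105] [-0.0251 -0.0675  0.1109] [0.1094 0.1123]
```

View pics/full.png

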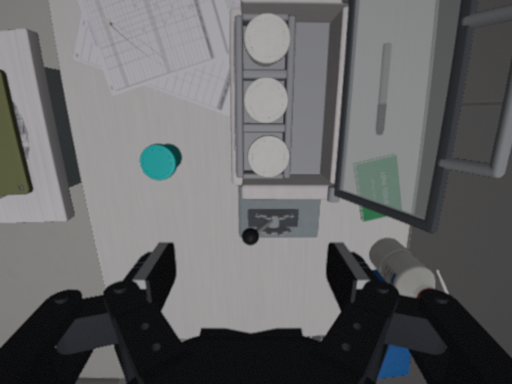

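All three pots are seated: caps at (267,38), (266,100) and (268,157), top height 0.111, within 3 mm of the bay centres. Next I'll lower the guard.

```bash
sed -i 's/def bar(th,dz=.005)/def bar(th,dz=.011)/' h.py; python3 - <<'E'
from h import *
bot.gripper_to(.034); bot.move_to([.55,.02,.42],Rm()); bot.move_to(bar(2.0)+[0,0,.11],Rm())
bot.servo_line(bar(2.0)+[0,0,.03],speed=.12); print(bot.servo_line(bar(2.0),speed=.06,force_limit=8))
bot.gripper_to(0); q=st()
ok=.005<q['opening']<.02
if ok:
    r=swing(2.0,.1,19,.08,30); q=st()
    if not r:
        print(bot.servo_line(bar(0.0),speed=.03,force_limit=8)); st()
E
```

```text
False
t 50.34 tcp [0.667  0.0244 0.2865] F [-5.3 -0.   4.3] op 0.0072
1.9 [ 0.4  1.1 -3.2] False
1.8 [-0.1 -0.1 -1.1] False
1.7 [ 2.  -0.9  5.4] False
1.6 [ 0.4 -0.9  9. ] False
1.5 [-0.7 -0.6 11. ] False
1.4 [ 0.8  0.1 11.1] False
1.3 [-1.5  0.5 12.6] False
1.2 [-3.  -0.6 10.3] False
1.1 [-3.9  0.7  8.6] False
1.0 [-4.3  1.6  5.5] False
0.9 [-4.6  0.2  8.8] False
0.8 [-4.1  1.1  5.8] False
0.7 [-4.5  0.3  3.4] False
0.6 [-6.2  2.3  6.4] False
0.5 [-5.7  2.3  3.9] False
0.4 [-6.   0.9  2.5] False
0.3 [-6.1  2.9  0.5] False
0.2 [-6.9  2.8  2.7] False
0.1 [-7.   3.4 -0.2] False
t 57.15 tcp [0.4335 0.033  0.1511] F [-7.   3.4 -0.2] op 0.0073
False
t 57.85 tcp [0.4323 0.033  0.1348] F [-8.4  3.2  1.3] op 0.0069
```

```bash
python3 - <<'E'
from h import *
print(bot.servo_line(bar(0)-[0,0,.012],speed=.02,force_limit=7)); q=st()
bot.gripper_to(.028); st()
p=bar(0); bot.servo_line([p[0],p[1],.25],speed=.1); st()
for c in ['side','scene']:
    s=snap(c,'cl_'+c)
    for n in ['guard_bar','lever_knob','pot_a_mid']:
        for r in bot.mark_of(n,c)[:3]: print(c,n,np.round(r['position'],3),round(r['score'],2))
bot.move_to([.47,-.04,.34],Rm())
s=snap('wrist','cl_w')
C=cloud(s); m=(C[...,2]>.105)&(C[...,2]<.16)&(C[...,0]>.42)&(C[...,0]<.447)&(C[...,1]>0)&(C[...,1]<.06)
print('bar top',m.sum(),np.round(np.percentile(C[m],[5,50,95],axis=0),4).tolist())
for r in bot.mark_of('lever_knob','wrist')+bot.mark_of('guard_bar','wrist'): print(np.round(r['position'],3),r['score'])
E
```

```text
True
t 58.25 tcp [0.432  0.033  0.1291] F [-0.4 -0.   5.5] op 0.0072
t 58.58 tcp [0.4293 0.0331 0.1283] F [ 0.6 -0.1  0. ] op 0.0282
t 59.95 tcp [0.4337 0.0328 0.2496] F [-0.2 -0.5 -0.3] op 0.0282
side guard_bar [0.432 0.029 0.122] 0.63
side lever_knob [ 0.488 -0.146  0.119] 0.55
scene guard_bar [0.433 0.028 0.125] 0.9
scene lever_knob [ 0.488 -0.146  0.117] 0.57
bar top 459 [[0.4277, 0.0034, 0.1241], [0.4325, 0.0313, 0.1267], [0.4368, 0.0577, 0.1284]]
[ 0.486 -0.14   0.119] 0.73
[0.427 0.034 0.125] 0.61
[ 0.485 -0.142  0.117] 0.49
```

View pics/cl_w.png

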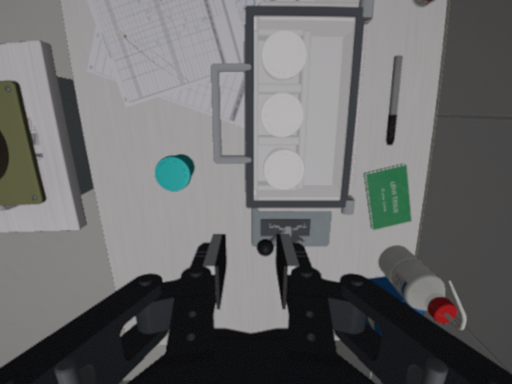

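The guard is shut (bar top 0.128, panel over the pots) and the lever knob at (264,247) is in the stop notch. Next I'll push the lever to the middle.

```bash
python3 - <<'E'
from h import *
bot.gripper_to(0); bot.move_to([.44,-.146,.22],Rm()); bot.servo_line([.44,-.146,.122],speed=.12)
y=lambda x:-.146-.037*(x-.49)
for x in [.47,.479,.486,.490]:
    print(bot.servo_line([x,y(x),.122],speed=.03,force_limit=20)); bot.dwell(.15); st(); s=bot.snapshot('side')
    k=bot.mark_of('lever_knob','side'); k=k[0]['position'] if k else None; print('knob',k)
    if k is not None and k[0]>.516: break
E
```

```text
False
t 64.4 tcp [ 0.4622 -0.1455  0.1215] F [-12.2   0.6  10.7] op 0.0004
knob [0.4881, -0.1445, 0.1196]
False
t 65.1 tcp [ 0.4799 -0.1455  0.122 ] F [ 0.2  0.8 -1. ] op 0.0002
knob [0.523, -0.1449, 0.1278]
```

```bash
python3 - <<'E'
from h import *
bot.servo_line([.44,-.144,.122],speed=.1); bot.servo_line([.44,-.146,.30],speed=.2); bot.move_to([.47,-.07,.36],Rm()); bot.gripper_to(.085); bot.dwell(.5); st()
s=snap('wrist','end')
for n in ['lever_knob','guard_bar']:
    for c in ['wrist','side','scene']:
        if n=='lever_knob' and c!='wrist': snap(c,'end_'+c)
        for r in bot.mark_of(n,c)[:1]: print(c,n,np.round(r['position'],3),round(r['score'],2))
for n in ['dropper_mid','jar_mid','felt_pen']: print(n,[np.round(r['position'],3) for r in bot.mark_of(n,'side')[:1]])
C=cloud(s); m=(C[...,2]>.105)&(C[...,2]<.16)&(C[...,0]>.42)&(C[...,0]<.447)&(C[...,1]>0)&(C[...,1]<.06); print('bar top',np.round(np.percentile(C[m][:,2],[50,95]),4))
E
```

```text
t 68.56 tcp [ 0.47 -0.07  0.36] F [0.4 0.3 0.4] op 0.0853
wrist lever_knob [ 0.523 -0.144  0.126] 0.64
side lever_knob [ 0.521 -0.147  0.128] 0.38
scene lever_knob [ 0.521 -0.144  0.125] 0.54
wrist guard_bar [0.428 0.034 0.124] 0.58
side guard_bar [0.434 0.031 0.126] 0.67
scene guard_bar [0.43  0.027 0.129] 0.81
dropper_mid [array([0.581, 0.389, 0.043])]
jar_mid [array([0.668, 0.414, 0.046])]
felt_pen [array([ 0.696,  0.042, -0.004])]
bar top [0.1269 0.1286]
```

View pics/end.png

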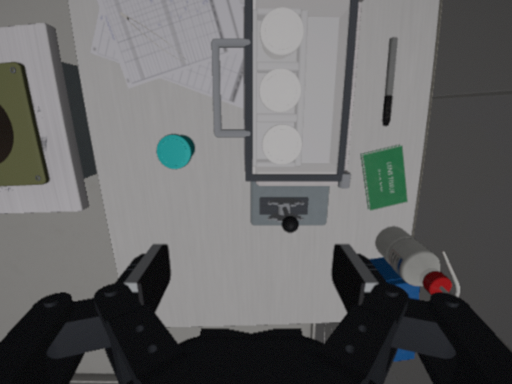

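The lever knob (290,224) is upright, the guard is shut over three seated pots, and the other objects haven't moved. Handing in.

```bash
python3 -c "
from bench import bot
print(bot.job_done())"
```

```text
the job is handed in; nothing more can be done
None
```

The mixer is loaded and the job is handed in, at about 69 s on the robot's clock; it reports no verdict. I threw the lever to stop, swung the guard open to its stop, and stood the three white pots found on the bench in bays 1 to 3. I then lowered the guard by its bar under grip until it was shut and pushed the lever into the middle notch.

**Last checks:**
- **Lever:** the knob is upright at about x 0.522, z 0.126, which is the middle notch. All three cameras agree.
- **Guard:** the top of the bar is at 0.128–0.129 m, so the guard is shut.
- **Pots:** before closing, the cap centres measured within 3 mm of the bay centres at the right height. They look unmoved through the guard.
- **Bystanders:** the dropper bottle, jar and pen are within 6 mm of where they started, which is about the measuring error.

**Forces:** the wrist felt up to about 32 N while opening the guard, probably a fingertip against the panel edge. I gripped 6 mm higher for closing, and the force then stayed below about 13 N.

No check failed. In the last two rounds of checks (pots in the bays, guard shut), the network did not report the seated pots in the fixed cameras. Their positions come from the wrist depth picture.

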